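Stop the dust collector and release its filter cassette with both keys

TASK

The green bench dust collector is running and its filter has to come out. Push its toggle switch over to off, away from the front of the machine; then press the two orange release keys down together, one fingertip on each, and keep both down until the spring has brought the cassette all the way out to its stop, and only then let go and draw back. Do not touch the cassette itself, and leave the tin that stands on the collector and the other things on the bench where they are.

Things in the scene. Friction and masses are not known exactly. Their poses are not given: they have to be found in the camera images.
- collector: Bench dust collector, green box with a flat green deck, 180 (x) x 170 (y) x 112 mm high, fixed to the bench at any yaw. Origin: centre of underside; z up; front and cassette face its -x. On the deck, in its frame (mm): orange keys at x -45, y +50 and y -6; toggle at x -45, y -60; round metal intake (60 wide, 24 high) at x 46, y 40; a loose tin near x 51, y -45.
- key_left_top (a point): Centre of the top face of the left (collector +y) orange release key: a cap 30 (collector x) x 24 (y) mm standing 9 mm above the deck, its top 121 mm above the bench when up. The keys' centres are 56 mm apart along the collector's y, with a free gap of 32 mm between the caps. The point goes down with the key.
- key_right_top (a point): Centre of the top face of the right orange release key, alike.
- key_left (a joint): How far the left key is pressed (m): 0 up, 0.007 fully down. Spring: 1.8 N to start, 3.9 N fully down, so about 8 N for both; it comes up by itself when let go. Its catch frees the cassette from about 0.0045 on.
- key_right (a joint): The same for the right key. Each key draws one of the two catches that hold the cassette: with one key alone the cassette stays locked.
- cassette (a joint): How far the filter cassette (black ribbed panel with a grey lip, 111 x 80 mm, in the collector's front) has slid out (m): 0 shut, 0.05 at its stop. A damped spring drives it out in about 3 s while both keys are down; if a key comes up before about 0.042, its catch can stop the cassette part-way till both are pressed again.
- fan_switch (a joint): Angle of the toggle switch (rad): 0 leaning to the front of the collector (on), 0.42 upright, 0.84 leaning to the rear (off). It is stiff and stays where it is left; about 1.5 N at the tip moves it.
- switch_pivot (a point): Pivot of the toggle, 6 mm above the deck (118 mm above the bench). The bat is 6 mm thick and ends in a red ball of 9 mm at 30 mm from the pivot; it swings in the collector's x-z plane.
- powder_tin: Loose round tin, red with a pale lid, 52 mm across and 42 mm high, standing on the deck's right rear; origin at the centre of its underside. To be left alone.
- glue_bottle: Loose white glue bottle with a long nozzle, 40 mm across, 152 mm high, on the bench behind the collector. To be left alone.
- wax_tin: Loose flat green tin, 68 mm across, 30 mm high, on the bench behind and to the right. To be left alone.
- offcut_block: Loose pine block, 41 x 79 x 30 mm, on the bench to the right of the carving. To be left alone.
- dust_brush: Loose flat brush, 169 mm long, on the bench in front, to the right. To be left alone.

How it is judged:
On the way, in this order (a step that is already met when the one before it is completed fails the run):
1. the toggle is over to off, the cassette still locked (value of joint fan_switch above 0.6 rad and value of joint cassette below 0.004 m), for 0.2 s.
2. the fingers hold both keys down together (value of joint each of key_left, key_right above 0.004 m and contact force between the fingers and key_left above 0.5 N and contact force between the fingers and key_right above 0.5 N), for 0.2 s.
3. both keys still down when the cassette has come out (value of joint each of key_left, key_right above 0.003 m and value of joint cassette above 0.045 m), for 0.1 s.
At the end, for the whole second after the job is handed in: The toggle is off (over 0.6 rad), the cassette is out at its stop (over 46 mm), both keys are up again (under 1.5 mm), and the tin still stands on the collector within 20 mm of its place (value of joint cassette above 0.046 m and value of joint fan_switch above 0.6 rad and value of joint each of key_left, key_right below 0.0015 m and angle between powder_tin's own z axis and vertical below 0.1 rad and distance of powder_tin from where it was at the start of the episode below 0.02 m); the robot touches nothing.
It fails at once if the cassette opens while the fan is on (value of joint cassette above 0.006 m and value of joint fan_switch below 0.5 rad).
It fails at once if the cassette is touched by the robot (contact force between any of the fingers, the arm and cassette above 1 N).
It fails at once if the tin on the collector is shifted, lifted or tipped (distance of powder_tin from where it was at the start of the episode above 0.02 m or angle between powder_tin's own z axis and vertical above 0.3 rad).
It fails at once if another thing on the bench is moved or lifted (distance of any of glue_bottle, wax_tin, offcut_block, dust_brush from where it was at the start of the episode above 0.03 m).
It also fails if it takes over 42 s, if anything falls off the work surface, if the arm or the gripper's body presses on something with over 40 N, if the wrist force passes 120 N, or if a joint passes its speed limit or range.

ROBOT

A 6-joint arm with a two-finger parallel gripper is mounted at the origin on a cart in front of the work surface, level with it; the furniture and walls round the work are solid. World frame = base frame: x ahead of the robot, y to its left, z up, the work surface at z = 0. Lengths are in m, angles in rad, forces in N, time in s.
With the tool pointing down it reaches from about 0.35 to 0.975 m from the base axis. Payload 4.9 kg.
Tool frame: the origin (TCP) lies on the front face of the gripper's body, between the roots of the fingers; the fingertips stand 73 mm ahead of it and the grasp point (between the pads) lies 54 mm ahead of it (tip_extent is the distance from the TCP to the fingertips, in m); y points along the fingers, x is the direction in which the jaws open and shut, and the axes are right-handed (so a half turn about y gives the same grasp; the last joint's range is limited). The gripper opens to 85 mm and grips with 20 to 120 N. Pads are 22 mm wide; open, the fingers measure 114 mm over their backs; the gripper's body (76 mm by 85 mm) begins 54 mm behind the grasp point. The pads swing forward as they close: fully open they stand 13 mm farther back than shut.
Start: joints at [1.12, 0.053, 1.613, -0, 1.476, -0.119], TCP at [0.204, 0.591, 0.304] pointing down, gripper open.
Joint ranges: [-3.01, 3.01], [-1.01, 2.22], [0.06, 2.58], [-1.02, 4.17], [0.09, 2.62], [-3.14, 3.14]. Speed limits (rad/s): [2.57, 2.57, 3.14, 3.14, 3.14, 3.14].

INTERFACE

Orientations are given as a unit quaternion [w, x, y, z].
In Python, from plant import state, grab_frame, camera_info, job_done, tip_extent gives the robot as it stands.
- The arm moves only by the tool carry_out, never from a script. Its argument "rows" is a list that holds one entry, the list of rows, each a list of 7 numbers: the turn, a rotation vector about the world's x, y, z as a fraction of full scale, then the shift along the world's x, y, z as a fraction of full scale, then the finger opening in mm, from 0 to 85.4. A call has 1 to 5 rows; each row shifts and turns the commanded pose from where the row before left it; what a row does not reach is not made up. Full scale, the value 1, is 40 mm for a shift and 4 degrees for a turn. A row lasts 1/10 s, in which the tool goes at most 50 mm and 8.59 degrees, less where a joint would pass 70% of its speed; a pose out of reach is approached as far as the arm can. A call with a number of a shift or a turn outside -1 to 1 is refused whole. A call with a gripper value outside its range is refused whole. The fingers move at their own pace and stop on an object; the grip force is fixed at half the most. Time passes only in rows, so rows that do not move let the fingers close. It gives the time, the measured TCP pose, the force and the opening at its end, in the units of the state.
- state(): the state, without advancing time (a new reading comes with each control period).
- grab_frame(name): name is "scene" or "top"; returns the picture (480x640x3 uint8, blue, green, red); there is no depth.
- camera_info(name): a dict with "intrinsics" (3x3 intrinsics, pixels), "xyz" and "rotation" of the camera in the world. Camera axes: x right, y down, z forward; pixel columns grow to the right and rows downward; lengths in m; the calibration is good to about 2 mm. A picture is of the moment at which its call begins. camera_info takes no time and is no camera call.
- job_done(): hands the job in, once; it reports no verdict.
The state is a dict: "time": time; "joint_pos": joint angles; "joint_vel": joint speeds; "joint_efforts": joint torques, N m; "tool_pos": TCP position; "tool_rot": TCP orientation; "contact_force": force on the tool from outside, world axes, zero at the start; "ft_torque": the same for the moment, N m; "gripper_width": opening from 0.0 (shut) to 1.0 (fully open).
Only numpy, scipy, OpenCV 4.12 (cv2) and the standard library are available. Lean on these libraries where they do the work, as an engineer would, in place of code of your own. Each camera call takes 0.05 s, during which the arm holds its last target.

## Working session

There is one attempt and no reset: what is moved stays moved. The work goes in short steps, Python scripts to look and compute and a tool call to move; the robot and the scene stay as the last step left them, time stands still between calls to the robot, and variables do not carry over. Pictures are saved under pics/ and viewed, and the job is handed in when it is done.

Besides the shell and the picture viewer there is one more tool, called after "Request:" in YAML: its name, and indented under it one key for each argument. carry_out: Moves the arm, as the interface text tells. Shift numbers are shares of 40 mm and turn numbers shares of 4 degrees, none past 1 either way. Its arguments: {"type":"object","properties":{"rows":{"type":"array"}},"required":["rows"]}

```bash
mkdir -p pics; ls; python3 - <<'E'
from plant import *
import cv2
print(state()); print(tip_extent() if callable(tip_extent) else tip_extent)
for n in("scene","top"):
    cv2.imwrite(f"pics/{n}0.png",grab_frame(n)); print(camera_info(n))
E
```

```text
pics
{'time': 0.0, 'joint_pos': array([ 1.12000396e+00,  5.33323895e-02,  1.61429600e+00, -2.03705274e-05,
        1.47600143e+00, -1.18989233e-01]), 'joint_vel': array([-0.00020492, -0.00049902, -0.00080438, -0.00019267,  0.00019473,
       -0.00016478]), 'joint_efforts': array([ 9.17788602e-04, -3.93696356e+01, -3.70175171e+01, -2.69451175e-05,
        7.23664052e-03,  8.48979852e-06]), 'tool_pos': array([0.20338032, 0.59047817, 0.30267684]), 'tool_rot': array([-0.57535311,  0.57605694,  0.40993603, -0.41119295]), 'contact_force': array([-0.69276147,  0.43391648,  0.84080658]), 'ft_torque': array([-0.01544885, -0.03306704, -0.00220054]), 'gripper_width': 0.9975318734154716}
0.0726
{'intrinsics': array([[439.66450727,   0.        , 318.97942511],
       [  0.        , 439.66450727, 238.50769895],
       [  0.        ,   0.        ,   1.        ]]), 'xyz': array([ 0.05088452, -0.64154697,  0.57002325]), 'rotation': array([-0.48772386,  0.82532984, -0.24063461,  0.15182578])}
{'intrinsics': array([[558.49343797,   0.        , 318.01990935],
       [  0.        , 558.49343797, 232.20035126],
       [  0.        ,   0.        ,   1.        ]]), 'xyz': array([0.36219105, 0.0860008 , 1.35409394]), 'rotation': array([ 0.04124458, -0.70106637,  0.71046126, -0.04527287])}
```

View pics/scene0.png

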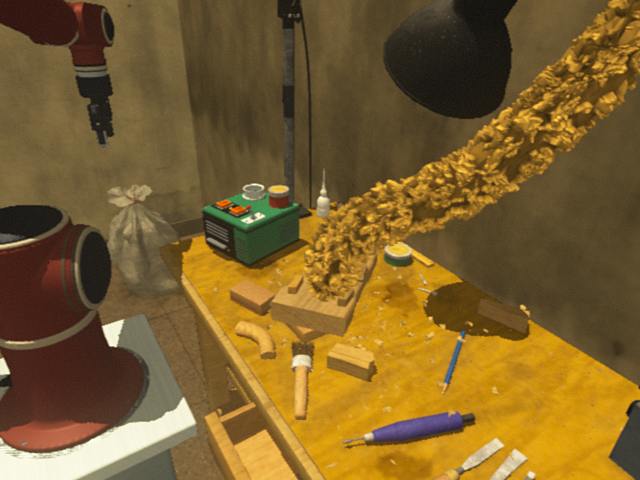

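View pics/top0.png

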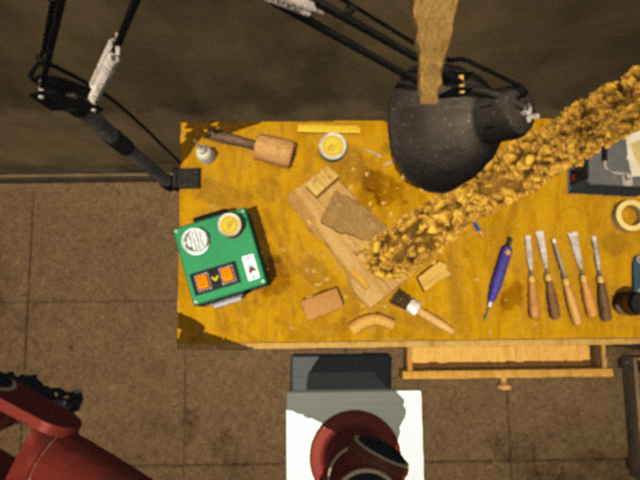

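```bash
python3 - <<'E'
import cv2
a=cv2.imread("pics/top0.png")[190:320,160:290]; cv2.imwrite("pics/topc.png",cv2.resize(a,None,fx=4.6,fy=4.6,interpolation=cv2.INTER_CUBIC))
a=cv2.imread("pics/scene0.png")[170:270,195:325]; cv2.imwrite("pics/scenec.png",cv2.resize(a,None,fx=6,fy=6,interpolation=cv2.INTER_CUBIC))
E
```

```text
(no output)
```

View pics/topc.png

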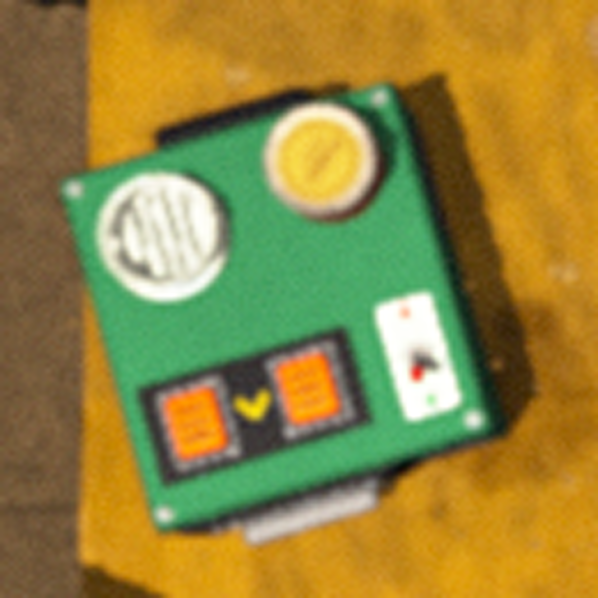

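View pics/scenec.png

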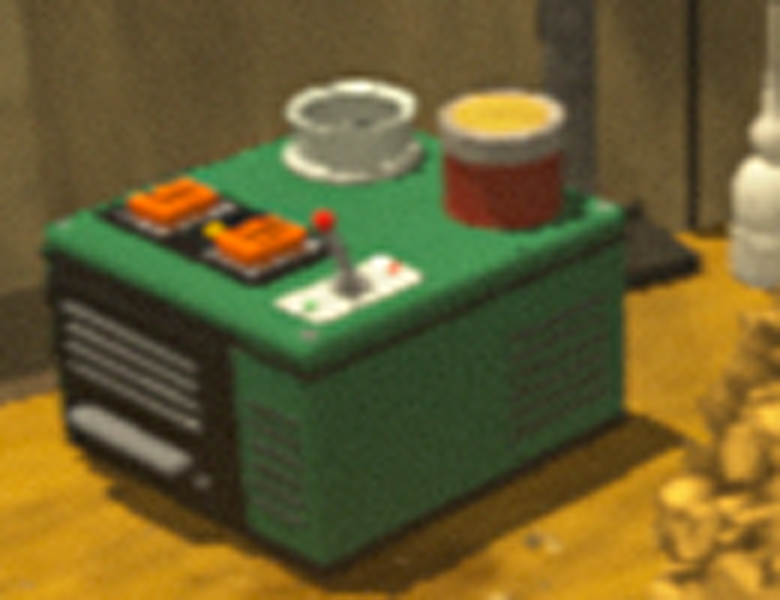

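```bash
cat > h.py <<'E'
import numpy as np
from scipy.spatial.transform import Rotation as R
from scipy.optimize import least_squares
from plant import camera_info
C={n:camera_info(n) for n in("scene","top")}
def Rq(q): return R.from_quat(np.r_[q[1:],q[0]])
def proj(n,p):
    c=C[n]; d=Rq(c["rotation"]).inv().apply(np.atleast_2d(p)-c["xyz"]); u=d@c["intrinsics"].T; return u[:,:2]/u[:,2:]
def ray(n,uv,z):
    c=C[n]; d=Rq(c["rotation"]).apply(np.linalg.inv(c["intrinsics"])@np.r_[uv,1]); return c["xyz"]+d*(z-c["xyz"][2])/d[2]
E
python3 - <<'E'
from h import *
t=lambda u,v:np.array([160+(u+.5)/4.6-.5,190+(v+.5)/4.6-.5]); s=lambda u,v:np.array([195+(u+.5)/6-.5,170+(v+.5)/6-.5])
a=ray("top",t(196,424),.121);b=ray("top",t(308,386),.121);print(a,b,np.linalg.norm(a-b))
ball=[-45-30*np.sin(.42),-60,118+30*np.cos(.42)]
pts=[([-45,50,121],"top",t(196,424)),([-45,-6,121],"top",t(308,386)),(ball,"top",t(417,372)),([46,40,136],"top",t(164,236)),
([-45,50,121],"scene",s(175,199)),([-45,-6,121],"scene",s(262,238)),(ball,"scene",s(323,219))]
def f(x,sh=True):
    r=[]
    for p,n,uv in pts:
        w=R.from_euler('z',x[2]).apply(np.array(p)/1e3)+[x[0],x[1],0]
        r.append(proj(n,w)[0]-uv)
    return np.ravel(r)
sol=least_squares(f,[.55,.38,np.deg2rad(15)]);print(sol.x,np.rad2deg(sol.x[2]));print(sol.fun.reshape(-1,2).round(2))
for p,n in(([-45,50,121],'L'),([-45,-6,121],'R'),([-45,22,121],'mid'),([-45,-60,118],'piv'),([51,-45,112],'tin'),(ball,'ball')): print(n,R.from_euler('z',sol.x[2]).apply(np.array(p)/1e3)+[sol.x[0],sol.x[1],0])
for c in [(70,188),(382,93),(478,420),(163,517)]: print((R.from_euler('z',-sol.x[2]).apply(ray("top",t(*c),.112)-[*sol.x[:2],0])*1e3).round(1))
E
```

```text
[0.40737174 0.33397386 0.121     ] [0.42479167 0.28061189 0.121     ] 0.05613335473949911
[0.46524953 0.29802863 0.29337971] 16.80941916853595
[[ 0.5  -0.16]
 [ 0.61  0.39]
 [ 0.74  0.74]
 [-1.09 -0.63]
 [-0.37 -1.21]
 [-0.08 -1.45]
 [ 0.34  0.28]]
L [0.40771283 0.33287871 0.121     ]
R [0.42390742 0.27927148 0.121     ]
mid [0.41581013 0.3060751  0.121     ]
piv [0.43952364 0.2275788  0.118     ]
tin [0.52708391 0.26970004 0.112     ]
ball [0.42781351 0.2240412  0.14539267]
[ 84.3  79.4 112. ]
[ 83.5 -78.8 112. ]
[-83.3 -77.1 112. ]
[-82.1  80.2 112. ]
```

```bash
cat >> h.py <<'E'
from plant import state
O=np.array([.4652,.2980,0]);YAW=.2934
def w(p): return R.from_euler('z',YAW).apply(np.array(p)/1e3)+O
def col(p): return R.from_euler('z',-YAW).apply(np.array(p)-O)*1e3
def plan(target,verbose=1):
    "target TCP position world; tool down, x along +-collector y"
    s=state(); q=Rq(s["tool_rot"]); M=q.as_matrix()
    best=None
    for sg in(1,-1):
        x=sg*np.array([-np.sin(YAW),np.cos(YAW),0]); y=np.array([0,0,-1.]); T=np.c_[x,y,np.cross(x,y)]
        rv=(R.from_matrix(T)*q.inv()).as_rotvec()
        if best is None or np.linalg.norm(rv)<np.linalg.norm(best): best=rv
    print("t",round(s["time"],2),"tcp col",col(s["tool_pos"]).round(1),"F",s["contact_force"].round(1),"gw",round(s["gripper_width"],3))
    print("turn deg",np.rad2deg(best).round(2),"rows units",(best/np.deg2rad(4)).round(2))
    d=np.array(target)-s["tool_pos"]; print("shift mm",(d*1e3).round(1),"units",(d/.04).round(3))
E
python3 - <<'E'
from h import *
s=state(); print(Rq(s["tool_rot"]).as_matrix().round(3))
p=w([-83,-60,0]);p[2]=.26;print(p);plan(p)
E
```

```text
[[ 0.326 -0.001 -0.945]
 [ 0.945 -0.002  0.326]
 [-0.002 -1.     0.   ]]
[0.40309943 0.21655972 0.26      ]
t 0.1 tcp col [-166.   355.7  302.8] F [ 0.5 -0.2 -0.3] gw 0.999
turn deg [ 1.100e-01 -1.000e-02  3.582e+01] rows units [ 0.03 -0.    8.95]
shift mm [ 199.7 -374.   -42.8] units [ 4.992 -9.349 -1.069]
```

Request:
carry_out:
  rows:
    - [[0,0,0.75,0.416,-0.779,0,0],[0,0,0.75,0.416,-0.779,0,0],[0,0,0.75,0.416,-0.779,0,0],[0,0,0.75,0.416,-0.779,0,0],[0,0,0.75,0.416,-0.779,0,0]]

```text
time: 0.6
tool_pos: [0.287, 0.4337, 0.3033]
tool_rot: [-0.516, 0.517, 0.483, -0.483]
contact_force: [0.7, -0.3, 0.3]
gripper_width: 0.143
```

Request:
carry_out:
  rows:
    - [[0,0,0.75,0.416,-0.779,0,0],[0,0,0.75,0.416,-0.779,0,0],[0,0,0.75,0.416,-0.779,0,0],[0,0,0.75,0.416,-0.779,0,0],[0,0,0.75,0.416,-0.779,0,0]]

```text
time: 1.1
tool_pos: [0.3702, 0.2779, 0.3034]
tool_rot: [0.449, -0.449, -0.546, 0.546]
contact_force: [0.5, -0.5, 0.7]
gripper_width: 0.001
```

Request:
carry_out:
  rows:
    - [[0,0,0.75,0.416,-0.779,0,0],[0,0,0.7,0.416,-0.779,0,0],[0,0,0,0,0,0,0],[0,0,0,0,0,0,0]]

```text
time: 1.5
tool_pos: [0.4032, 0.2166, 0.3035]
tool_rot: [0.423, -0.422, -0.567, 0.567]
contact_force: [-0.6, 0.8, -0.8]
gripper_width: -0.004
```

```bash
python3 - <<'E'
from h import *
import cv2
from plant import *
p=w([-83,-60,0]);p[2]=.205;plan(p);print(tip_extent)
for n,(x,y) in (("top",(160,170)),("scene",(190,130))):
    cv2.imwrite(f"pics/{n}1.png",cv2.resize(grab_frame(n)[y:y+150,x:x+150],None,fx=3.9,fy=3.9,interpolation=cv2.INTER_CUBIC))
E
```

```text
t 1.5 tcp col [-82.9 -60.  303.5] F [-0.6  0.8 -0.8] gw -0.004
turn deg [-0.01 -0.05  0.15] rows units [-0.   -0.01  0.04]
shift mm [ -0.1  -0.  -98.5] units [-3.000e-03 -1.000e-03 -2.462e+00]
0.0726
```

View pics/top1.png

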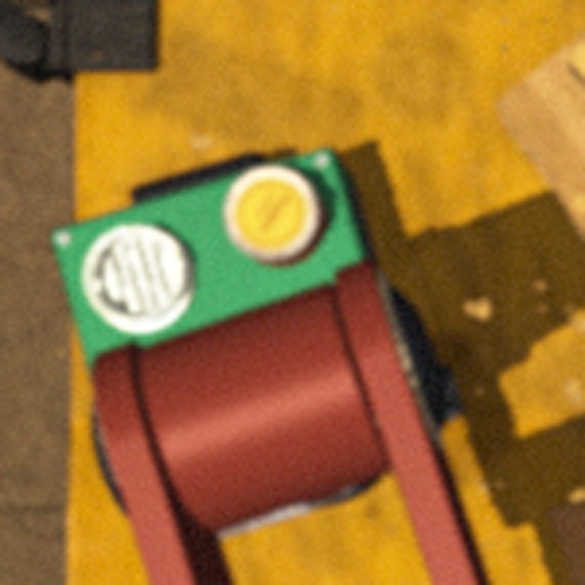

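View pics/scene1.png

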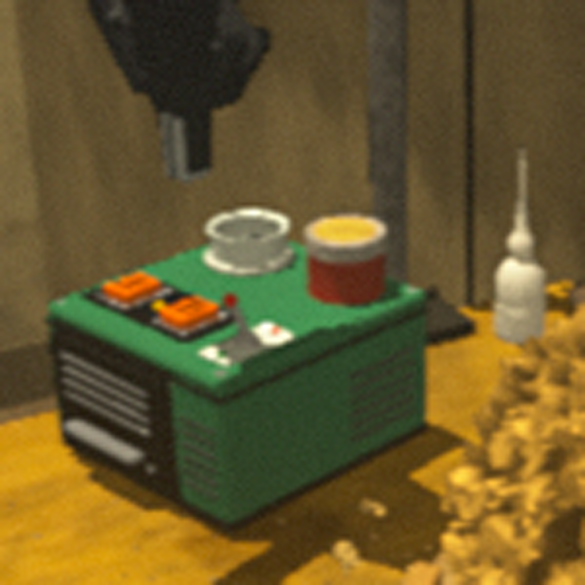

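```bash
python3 - <<'E'
from h import *
T=state()["tool_pos"]
for e in(.0726,.086,.06): print(e,(proj("scene",T-[0,0,e])[0]-[190,130])*3.9)
for dx in(-11,11):
  for dy in (-14,14): print((proj("scene",w([-83+dx,-60+dy,303.5-72.6]))[0]-[190,130])*3.9)
E
```

```text
0.0726 [184.03754578 172.06561874]
0.086 [185.77151456 194.56774088]
0.06 [182.38588915 150.63168079]
[186.67399785 183.83083535]
[153.67212716 171.81219666]
[216.87930442 173.53710256]
[183.89494909 161.8669774 ]
```

Request:
carry_out:
  rows:
    - [[0,0,0,0,0,-0.8,0],[0,0,0,0,0,-0.8,0],[0,0,0,0,0,-0.6,0],[0,0,0,0,0,-0.3,0],[0,0,0,0,0,0,0]]

```text
time: 2.1
tool_pos: [0.4018, 0.2174, 0.2019]
tool_rot: [0.422, -0.42, -0.567, 0.569]
contact_force: [0.3, 0.3, -0.4]
gripper_width: 0.003
```

```bash
python3 - <<'E'
from h import *
import cv2
from plant import *
p=w([-50,-60,0]);p[2]=.203;plan(p)
for n,(x,y) in (("scene",(190,150)),):
    cv2.imwrite(f"pics/{n}2.png",cv2.resize(grab_frame(n)[y:y+100,x:x+130],None,fx=5.9,fy=5.9,interpolation=cv2.INTER_CUBIC))
E
```

```text
t 2.1 tcp col [-84.  -58.8 201.9] F [ 0.3  0.3 -0.4] gw 0.003
turn deg [ 0.07 -0.22 -0.07] rows units [ 0.02 -0.06 -0.02]
shift mm [32.9  8.7  1.1] units [0.821 0.217 0.026]
```

View pics/scene2.png

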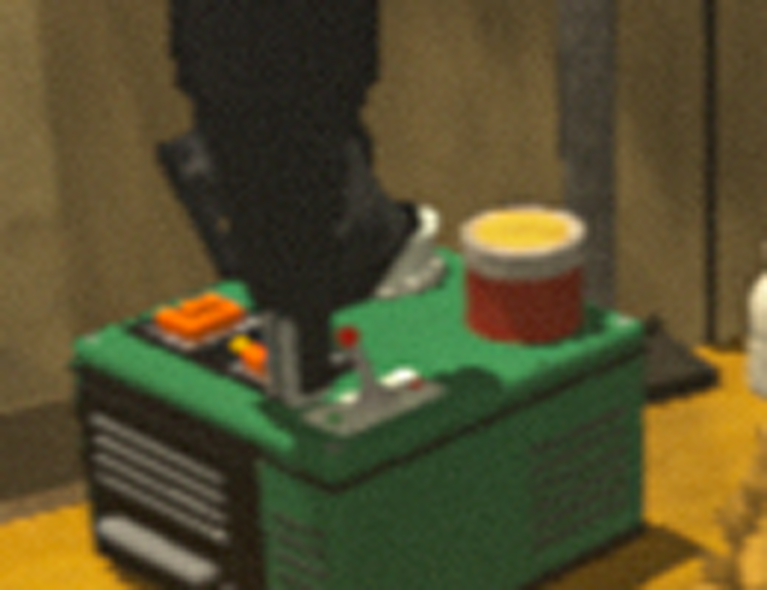

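Request:
carry_out:
  rows:
    - [[0,0,0,0.2,0.06,0,0],[0,0,0,0.2,0.06,0,0],[0,0,0,0.2,0.05,0,0],[0,0,0,0.2,0.05,0,0],[0,0,0,0,0,0,0]]

```text
time: 2.65
tool_pos: [0.4347, 0.2259, 0.2045]
tool_rot: [0.423, -0.42, -0.566, 0.569]
contact_force: [-10.2, -1.6, 8.5]
gripper_width: -0.0
```

```bash
python3 - <<'E'
from h import *
import cv2
from plant import *
p=w([-48,-60,0]);p[2]=.203;plan(p)
for n,(x,y) in (("scene",(190,150)),):
    cv2.imwrite(f"pics/{n}3.png",cv2.resize(grab_frame(n)[y:y+100,x:x+130],None,fx=5.9,fy=5.9,interpolation=cv2.INTER_CUBIC))
E
```

```text
t 2.65 tcp col [-50.  -60.2 204.5] F [-10.2  -1.6   8.5] gw -0.0
turn deg [ 0.06 -0.38  0.02] rows units [ 0.02 -0.09  0.01]
shift mm [ 1.9  0.8 -1.5] units [ 0.046  0.02  -0.038]
```

View pics/scene3.png

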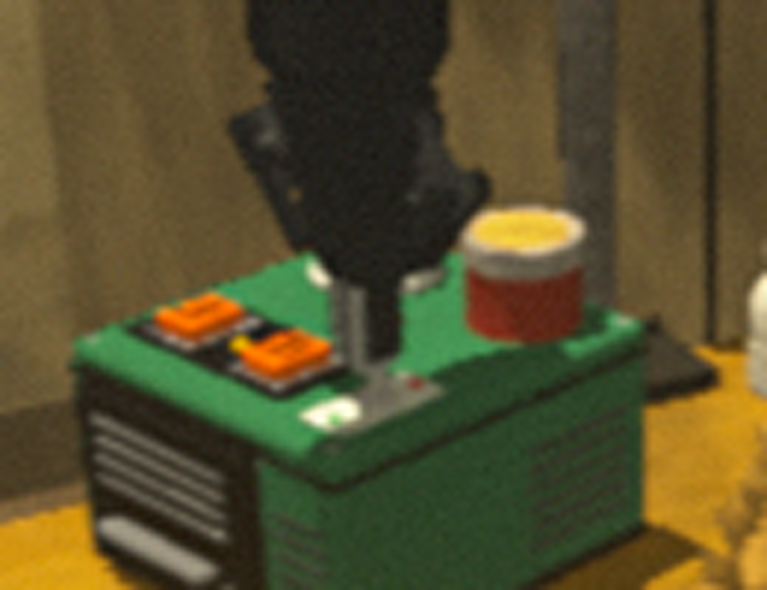

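Request:
carry_out:
  rows:
    - [[0,0,0,-0.3,-0.09,0,0],[0,0,0,-0.3,-0.09,0,0],[0,0,0,-0.3,-0.09,0,0],[0,0,0,0,0,0,0]]

```text
time: 3.1
tool_pos: [0.3992, 0.2149, 0.2039]
tool_rot: [-0.421, 0.422, 0.568, -0.567]
contact_force: [0.7, 0.1, 0.1]
gripper_width: -0.003
```

```bash
python3 - <<'E'
from h import *
import cv2
from plant import *
p=w([-48,22,0]);p[2]=.203;plan(p)
for n,(x,y) in (("scene",(190,150)),):
    cv2.imwrite(f"pics/{n}4.png",cv2.resize(grab_frame(n)[y:y+100,x:x+130],None,fx=5.9,fy=5.9,interpolation=cv2.INTER_CUBIC))
E
```

```text
t 3.1 tcp col [-87.2 -60.5 203.9] F [0.7 0.1 0.1] gw -0.003
turn deg [-0.    0.04  0.03] rows units [-0.    0.01  0.01]
shift mm [13.7 90.3 -0.9] units [ 0.342  2.258 -0.023]
```

View pics/scene4.png

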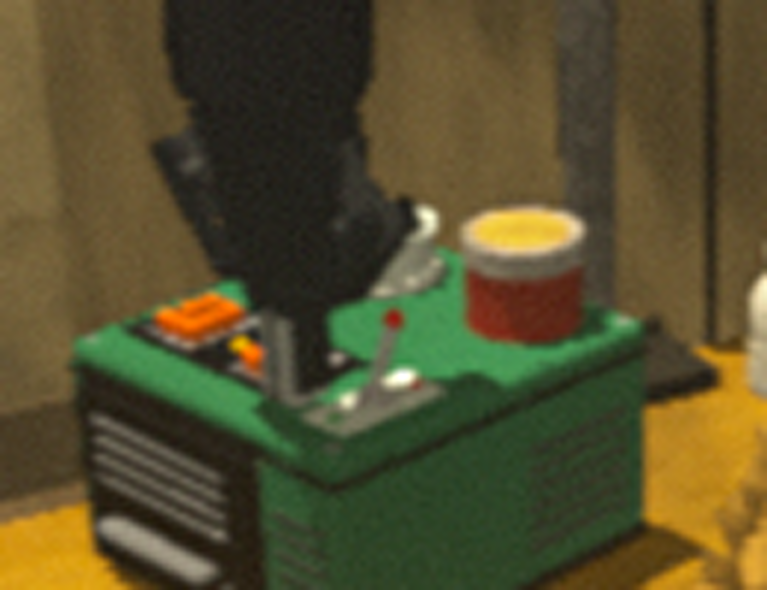

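```bash
python3 - <<'E'
from h import *
for a in(0,.42,.6,.7,.84):
    b=a-.42; print(a,(proj("scene",w([-45+30*np.sin(b),-60,118+30*np.cos(b)]))[0]-[190,150])*5.9)
p=w([-45,22,0]);p[2]=.26;plan(p)
E
```

```text
0 [346.56390701 332.56687518]
0.42 [369.4292595 317.056766 ]
0.6 [379.5932122  314.07616834]
0.7 [385.14309207 313.43272149]
0.84 [392.66433063 313.75281436]
t 3.15 tcp col [-86.6 -60.5 204.2] F [-0.1  1.   0.3] gw 0.001
turn deg [-0.02  0.08  0.03] rows units [-0.    0.02  0.01]
shift mm [16.  91.  55.8] units [0.399 2.276 1.395]
```

The toggle's ball is now at crop (394,318), which matches 0.84 rad, so it is fully off. Next I'll lift and go over the keys.

Request:
carry_out:
  rows:
    - [[0,0,0,0,0,0.7,0],[0,0,0,0,0,0.7,0],[0,0,0,0.1,0.57,0,42],[0,0,0,0.1,0.57,0,42],[0,0,0,0.1,0.57,0,42]]

```text
time: 3.65
tool_pos: [0.4126, 0.2845, 0.2607]
tool_rot: [-0.421, 0.422, 0.568, -0.567]
contact_force: [0.3, -0.2, -0.3]
gripper_width: 0.484
```

Request:
carry_out:
  rows:
    - [[0,0,0,0.1,0.57,0,42],[0,0,0,0,0,0,42],[0,0,0,0,0,-0.35,42],[0,0,0,0,0,-0.35,42],[0,0,0,0,0,0,42]]

```text
time: 4.15
tool_pos: [0.4139, 0.3047, 0.228]
tool_rot: [0.423, -0.421, -0.565, 0.569]
contact_force: [0.9, 0.3, -0.4]
gripper_width: 0.491
```

```bash
python3 - <<'E'
from h import *
import cv2
from plant import *
p=w([-45,22,0]);p[2]=.21;plan(p)
for n,(x,y) in (("scene",(190,150)),("top",(160,210))):
    cv2.imwrite(f"pics/{n}5.png",cv2.resize(grab_frame(n)[y:y+100,x:x+130],None,fx=5.9,fy=5.9,interpolation=cv2.INTER_CUBIC))
E
```

```text
t 4.15 tcp col [-47.2  21.2 228. ] F [ 0.9  0.3 -0.4] gw 0.491
turn deg [ 0.18 -0.31  0.08] rows units [ 0.05 -0.08  0.02]
shift mm [  1.9   1.4 -18. ] units [ 0.048  0.034 -0.45 ]
```

View pics/scene5.png

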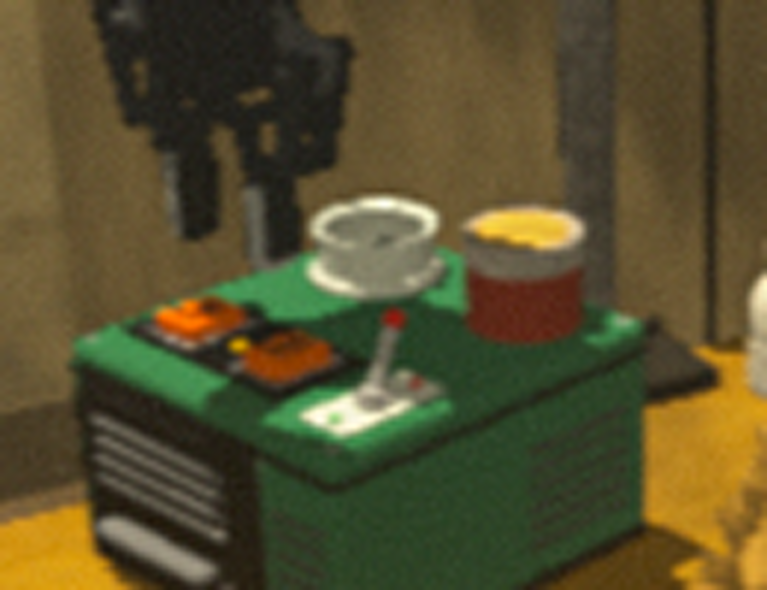

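```bash
python3 - <<'E'
from h import *
for e in(60,66,72.6):
  for dy in(21,28,35.5):
    print(e,dy,[((proj("scene",w([-47.2,21.2+s*dy,228-e]))[0]-[190,150])*5.9).round(0) for s in(1,-1)])
E
```

```text
60 21 [array([195., 207.]), array([261., 233.])]
60 28 [array([184., 202.]), array([273., 237.])]
60 35.5 [array([172., 198.]), array([285., 242.])]
66 21 [array([196., 220.]), array([263., 246.])]
66 28 [array([185., 216.]), array([274., 251.])]
66 35.5 [array([174., 211.]), array([286., 256.])]
72.6 21 [array([197., 235.]), array([264., 261.])]
72.6 28 [array([187., 231.]), array([275., 266.])]
72.6 35.5 [array([175., 226.]), array([287., 271.])]
```

Request:
carry_out:
  rows:
    - [[0.04,-0.08,0.02,0.04,0.03,-0.25,48],[0,0,0,0,0,-0.25,48],[0,0,0,0,0,-0.1,48],[0,0,0,0,0,0,48]]

```text
time: 4.65
tool_pos: [0.4163, 0.3071, 0.2066]
tool_rot: [-0.421, 0.422, 0.569, -0.567]
contact_force: [-0.4, 0.2, -0.4]
gripper_width: 0.564
```

```bash
python3 - <<'E'
from h import *
import cv2
from plant import *
p=w([-45,22,0]);p[2]=.185;plan(p)
for n,(x,y) in (("scene",(190,150)),):
    cv2.imwrite(f"pics/{n}6.png",cv2.resize(grab_frame(n)[y:y+100,x:x+130],None,fx=5.9,fy=5.9,interpolation=cv2.INTER_CUBIC))
E
```

```text
t 4.65 tcp col [-44.2  22.8 206.6] F [-0.4  0.2 -0.4] gw 0.564
turn deg [-0.1   0.21 -0.06] rows units [-0.02  0.05 -0.02]
shift mm [ -0.5  -1.  -21.6] units [-0.013 -0.025 -0.54 ]
```

View pics/scene6.png

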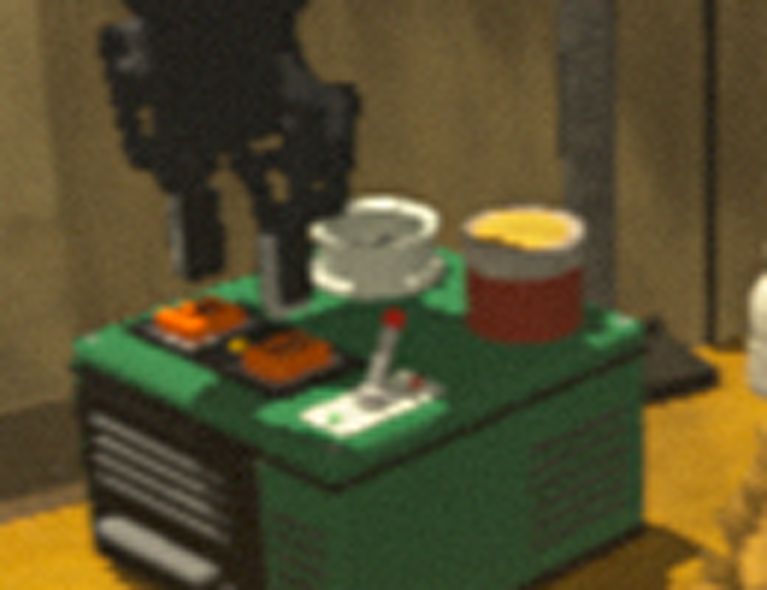

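Request:
carry_out:
  rows:
    - [[0,0,0,-0.01,-0.02,-0.2,48],[0,0,0,0,0,-0.1,48],[0,0,0,0,0,0,48]]

```text
time: 5.0
tool_pos: [0.416, 0.3063, 0.1949]
tool_rot: [-0.42, 0.422, 0.569, -0.566]
contact_force: [-0.3, -0.9, -0.4]
gripper_width: 0.561
```

Request:
carry_out:
  rows:
    - [[0,0,0,0,0,-0.1,48],[0,0,0,0,0,0,48]]

```text
time: 5.2
tool_pos: [0.4163, 0.3065, 0.1914]
tool_rot: [-0.42, 0.422, 0.57, -0.566]
contact_force: [-0.5, -0.3, 0.4]
gripper_width: 0.562
```

Request:
carry_out:
  rows:
    - [[0,0,0,0,0,-0.1,48],[0,0,0,0,0,0,48]]

```text
time: 5.4
tool_pos: [0.4166, 0.3067, 0.1884]
tool_rot: [-0.42, 0.422, 0.57, -0.566]
contact_force: [-2.2, -0.3, 2.2]
gripper_width: 0.561
```

Request:
carry_out:
  rows:
    - [[0,0,0,0,0,-0.1,48],[0,0,0,0,0,0,48]]

```text
time: 5.6
tool_pos: [0.4167, 0.3067, 0.1847]
tool_rot: [-0.42, 0.422, 0.57, -0.566]
contact_force: [-3.0, -1.1, 8.0]
gripper_width: 0.565
```

Request:
carry_out:
  rows:
    - [[0,0,0,0,0,-0.05,48],[0,0,0,0,0,0,48]]

```text
time: 5.8
tool_pos: [0.4167, 0.3068, 0.1839]
tool_rot: [-0.42, 0.422, 0.57, -0.566]
contact_force: [-4.7, -2.5, 11.6]
gripper_width: 0.561
```

```bash
python3 - <<'E'
from h import *
import cv2
from plant import *
p=w([-45,22,0]);p[2]=.182;plan(p)
for n,(x,y) in (("scene",(190,150)),):
    cv2.imwrite(f"pics/{n}7.png",cv2.resize(grab_frame(n)[y:y+100,x:x+130],None,fx=5.9,fy=5.9,interpolation=cv2.INTER_CUBIC))
E
```

```text
t 5.8 tcp col [-43.8  22.4 183.9] F [-4.7 -2.5 11.6] gw 0.561
turn deg [-0.15  0.33 -0.07] rows units [-0.04  0.08 -0.02]
shift mm [-1.  -0.7 -1.9] units [-0.025 -0.018 -0.047]
```

View pics/scene7.png

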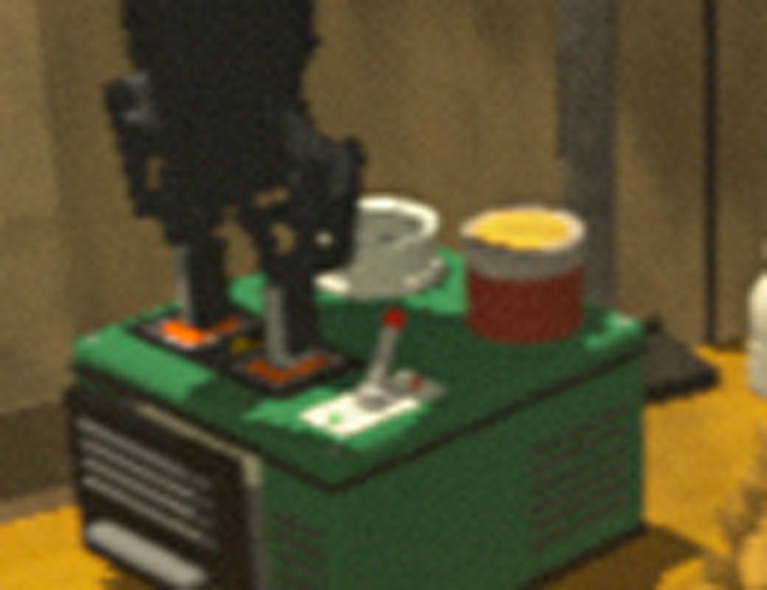

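Both keys are down and the cassette is already starting to slide out: its lip shows at crop (80–260, 400–590). I'll press a little more and hold.

Request:
carry_out:
  rows:
    - [[0,0,0,0,0,-0.04,48],[0,0,0,0,0,0,48],[0,0,0,0,0,0,48],[0,0,0,0,0,0,48],[0,0,0,0,0,0,48]]

```text
time: 6.35
tool_pos: [0.4168, 0.3068, 0.1838]
tool_rot: [-0.42, 0.422, 0.57, -0.566]
contact_force: [-8.3, -5.4, 18.7]
gripper_width: 0.565
```

Request:
carry_out:
  rows:
    - [[0,0,0,0,0,0,48],[0,0,0,0,0,0,48],[0,0,0,0,0,0,48],[0,0,0,0,0,0,48],[0,0,0,0,0,0,48]]

```text
time: 6.85
tool_pos: [0.4168, 0.3068, 0.1838]
tool_rot: [-0.42, 0.422, 0.57, -0.566]
contact_force: [-9.1, -5.8, 18.4]
gripper_width: 0.567
```

Request:
carry_out:
  rows:
    - [[0,0,0,0,0,0,48],[0,0,0,0,0,0,48],[0,0,0,0,0,0,48],[0,0,0,0,0,0,48],[0,0,0,0,0,0,48]]

```text
time: 7.35
tool_pos: [0.4168, 0.3068, 0.1838]
tool_rot: [-0.42, 0.422, 0.57, -0.566]
contact_force: [-9.0, -5.1, 19.2]
gripper_width: 0.565
```

Request:
carry_out:
  rows:
    - [[0,0,0,0,0,0,48],[0,0,0,0,0,0,48],[0,0,0,0,0,0,48],[0,0,0,0,0,0,48],[0,0,0,0,0,0,48]]

```text
time: 7.85
tool_pos: [0.4168, 0.3068, 0.1838]
tool_rot: [-0.42, 0.422, 0.57, -0.566]
contact_force: [-9.4, -4.7, 18.1]
gripper_width: 0.558
```

Request:
carry_out:
  rows:
    - [[0,0,0,0,0,0,48],[0,0,0,0,0,0,48],[0,0,0,0,0,0,48],[0,0,0,0,0,0,48],[0,0,0,0,0,0,48]]

```text
time: 8.35
tool_pos: [0.4168, 0.3068, 0.1838]
tool_rot: [-0.42, 0.422, 0.57, -0.566]
contact_force: [-8.7, -6.1, 17.2]
gripper_width: 0.565
```

Request:
carry_out:
  rows:
    - [[0,0,0,0,0,0,48],[0,0,0,0,0,0,48],[0,0,0,0,0,0,48],[0,0,0,0,0,0,48],[0,0,0,0,0,0,48]]

```text
time: 8.85
tool_pos: [0.4168, 0.3068, 0.1838]
tool_rot: [-0.42, 0.422, 0.57, -0.566]
contact_force: [-9.5, -5.0, 18.0]
gripper_width: 0.559
```

Request:
carry_out:
  rows:
    - [[0,0,0,0,0,0,48],[0,0,0,0,0,0,48],[0,0,0,0,0,0,48],[0,0,0,0,0,0,48],[0,0,0,0,0,0,48]]

```text
time: 9.35
tool_pos: [0.4168, 0.3068, 0.1838]
tool_rot: [-0.42, 0.422, 0.57, -0.566]
contact_force: [-8.6, -5.2, 17.7]
gripper_width: 0.564
```

```bash
cat > look.py <<'E'
from h import *
import cv2,sys
from plant import *
k=sys.argv[1]
for n,(x,y) in (("scene",(185,160)),("top",(150,210))):
    cv2.imwrite(f"pics/{n}{k}.png",cv2.resize(grab_frame(n)[y:y+120,x:x+140],None,fx=5,fy=5,interpolation=cv2.INTER_CUBIC))
for c in(0,42,46,50):  # cassette front face corners guess: lip at collector x -85-c
    print(c,[((proj("scene",w([-85-c,yy,0]))[0]-[185,160])*5).round(0) for yy in(75,-36)])
E
python3 look.py 8
```

```text
0 [array([121., 431.]), array([261., 505.])]
42 [array([ 53., 461.]), array([194., 539.])]
46 [array([ 47., 464.]), array([187., 542.])]
50 [array([ 40., 467.]), array([181., 546.])]
```

View pics/scene8.png

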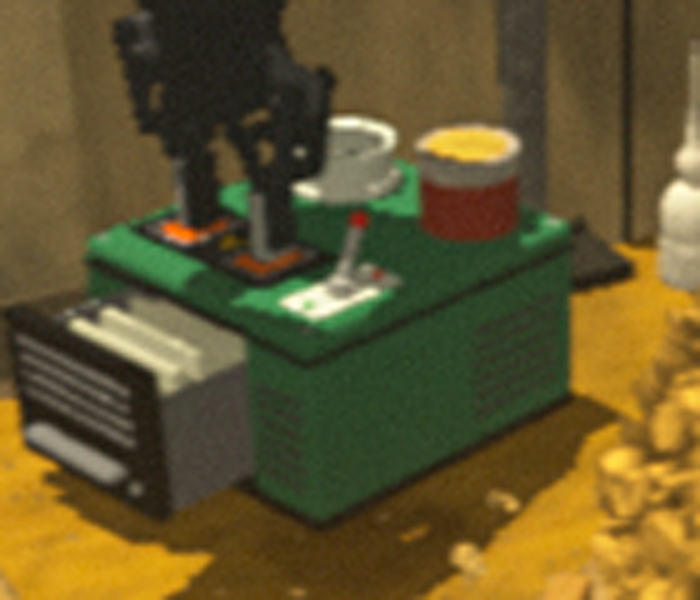

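View pics/top8.png

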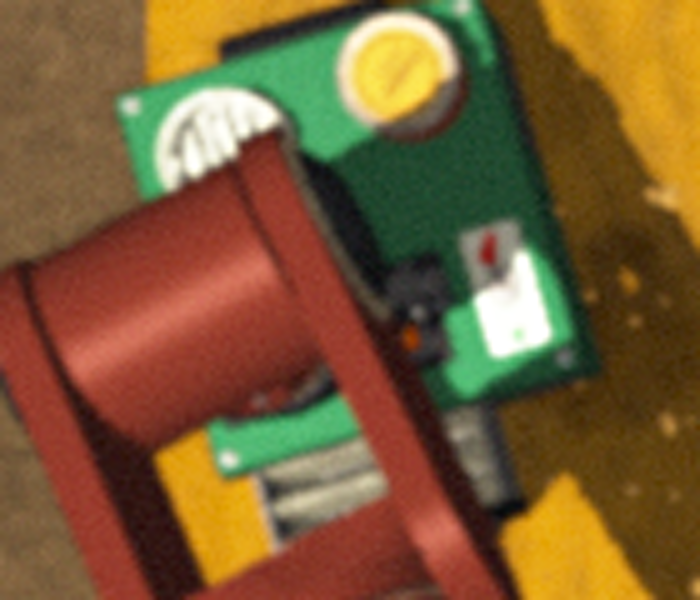

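The cassette looks about fully out. I'll hold for another second and check that it has stopped moving.

Request:
carry_out:
  rows:
    - [[0,0,0,0,0,0,48],[0,0,0,0,0,0,48],[0,0,0,0,0,0,48],[0,0,0,0,0,0,48],[0,0,0,0,0,0,48]]

```text
time: 9.95
tool_pos: [0.4168, 0.3068, 0.1838]
tool_rot: [-0.42, 0.422, 0.57, -0.566]
contact_force: [-8.4, -5.6, 18.6]
gripper_width: 0.561
```

Request:
carry_out:
  rows:
    - [[0,0,0,0,0,0,48],[0,0,0,0,0,0,48],[0,0,0,0,0,0,48],[0,0,0,0,0,0,48],[0,0,0,0,0,0,48]]

```text
time: 10.45
tool_pos: [0.4168, 0.3068, 0.1838]
tool_rot: [-0.42, 0.422, 0.57, -0.566]
contact_force: [-8.4, -5.4, 18.1]
gripper_width: 0.563
```

```bash
python3 look.py 9; python3 - <<'E'
import cv2,numpy as np
a=cv2.imread("pics/scene8.png")[280:540,0:260];b=cv2.imread("pics/scene9.png")[280:540,0:260]
f=lambda i:cv2.cvtColor(i,cv2.COLOR_BGR2GRAY).astype(np.float32)
print(cv2.phaseCorrelate(f(a),f(b)),np.abs(f(a)-f(b)).mean())
E
```

```text
0 [array([121., 431.]), array([261., 505.])]
42 [array([ 53., 461.]), array([194., 539.])]
46 [array([ 47., 464.]), array([187., 542.])]
50 [array([ 40., 467.]), array([181., 546.])]
((0.013008455466774649, -0.012512155133890701), 0.6276448128154739) 1.8936243
```

The cassette is stationary, and its bolt has moved (-16.7, +7.3) px against about (-16, +7.5) px expected for 50 mm. It is at its stop, so I'll lift straight up.

Request:
carry_out:
  rows:
    - [[0,0,0,0,0,0.3,48],[0,0,0,0,0,0.7,48],[0,0,0,0,0,0.8,48],[0,0,0,0,0,0.8,48],[0,0,0,0,0,0.8,48]]

```text
time: 11.05
tool_pos: [0.4164, 0.3065, 0.3174]
tool_rot: [-0.42, 0.422, 0.57, -0.566]
contact_force: [0.4, 0.6, 1.2]
gripper_width: 0.564
```

Request:
carry_out:
  rows:
    - [[0,0,0,-0.4,0.8,0,48],[0,0,0,-0.4,0.8,0,48],[0,0,0,-0.4,0.8,0,48],[0,0,0,-0.4,0.8,0,48],[0,0,0,-0.4,0.8,0,48]]

```text
time: 11.55
tool_pos: [0.3357, 0.4678, 0.3161]
tool_rot: [-0.42, 0.422, 0.57, -0.566]
contact_force: [0.3, 0.1, 0.2]
gripper_width: 0.56
```

Request:
carry_out:
  rows:
    - [[0,0,0,-0.4,0.6,0,48],[0,0,0,-0.2,0.3,0,48],[0,0,0,0,0,0,48],[0,0,0,0,0,0,48],[0,0,0,0,0,0,48]]

```text
time: 12.05
tool_pos: [0.3132, 0.5017, 0.3163]
tool_rot: [-0.42, 0.423, 0.57, -0.566]
contact_force: [-0.1, -0.8, -0.2]
gripper_width: 0.565
```

```bash
python3 look.py 10; python3 -c "
from plant import state;print(state()['time'],state()['contact_force'])"
```

```text
0 [array([121., 431.]), array([261., 505.])]
42 [array([ 53., 461.]), array([194., 539.])]
46 [array([ 47., 464.]), array([187., 542.])]
50 [array([ 40., 467.]), array([181., 546.])]
12.15 [ 0.01449533 -0.20387633  0.02905508]
```

View pics/scene10.png

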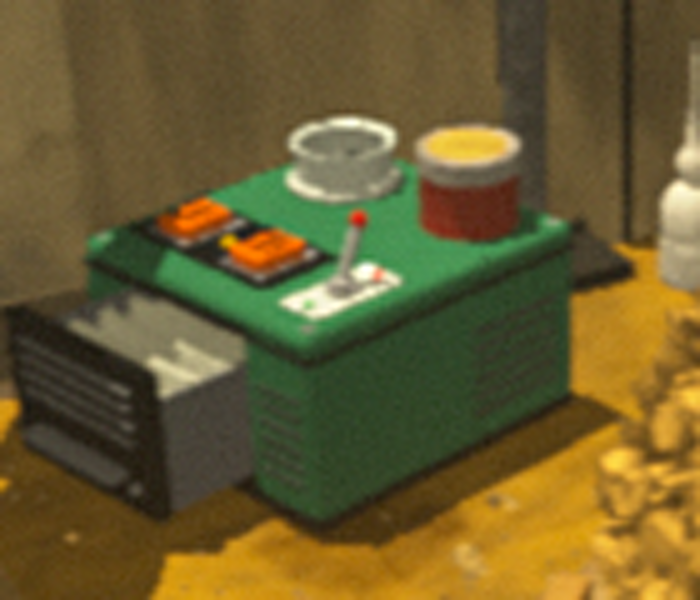

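View pics/top10.png

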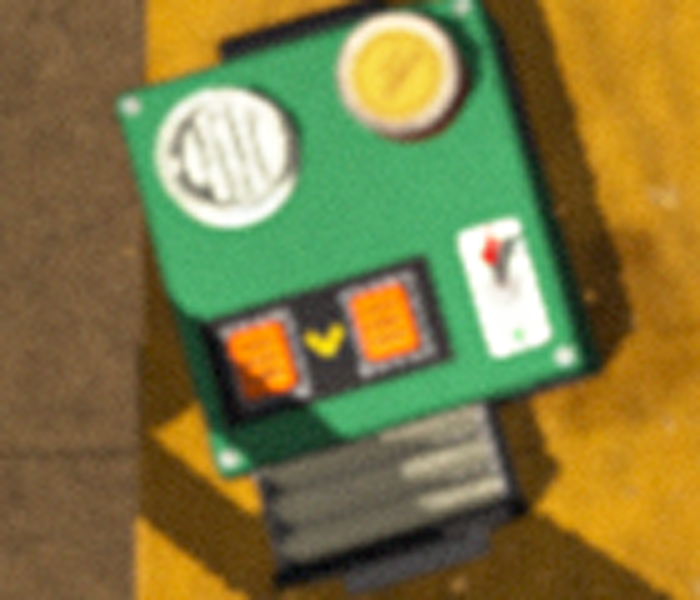

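Both keys are up, the toggle points to the rear, the cassette is out and the tin hasn't moved. I'm handing the job in.

```bash
python3 -c "
from plant import job_done;print(job_done())"
```

```text
the job is handed in; nothing more can be done
None
```

The filter cassette is out and the job is handed in at about 12 s of the 42 s allowed; no verdict was reported.

- **Toggle:** I pushed it to the rear with closed fingers. In the pictures the ball sat about 4 px off its computed off position, in the enlarged crop. It was off by the same amount before the push, so I read it as fully off at 0.84 rad.
- **Keys and cassette:** I pressed both keys together with the fingers open 48 mm and held them for about 5 s, at roughly 18 N downward. The cassette had stopped moving between two pictures about 1 s apart. Its travel measured about 50 mm, so it is at its stop.
- **After letting go:** I lifted straight up and drew back to the side. The last pictures show both keys up, the toggle off, the cassette still out and the tin in its place. The measured force on the tool was about zero.

No check failed. I did not check the glue bottle, wax tin, offcut block and brush against the first picture, but the arm's path did not go near them.

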